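Test the trip unit, then twist off the outlet's tight cap and hold it

ROBOT

A 6-joint arm with a two-finger parallel gripper is mounted at the origin on the work surface. World frame = base frame: x ahead of the robot, y to its left, z up, the work surface at z = 0. Lengths are in m, angles in rad, forces in N, time in s.
With the tool pointing down it reaches from about 0.325 to 0.9 m from the base axis. Payload 6.1 kg.
Tool frame: the origin (TCP) lies at the very end of the fingers, on their centre line; the grasp point (between the pads) lies 19 mm behind it; y points along the fingers, z is the direction in which the jaws open and shut, and the axes are right-handed (so a half turn about y gives the same grasp; the last joint's range is limited). The gripper opens to 87 mm and grips with 3 to 60 N. Pads are 19 mm wide; open, the fingers measure 117 mm over their backs; the gripper's body (75 mm by 190 mm) begins 51 mm behind the grasp point.
Start: joints at [1.094, 0.22, 1.526, -0, 1.395, -0.126], TCP at [0.215, 0.587, 0.223] pointing down, gripper open.
Joint ranges: [-2.98, 2.98], [-0.91, 2.08], [0.09, 2.57], [-1.24, 4.39], [0.2, 2.65], [-2.68, 2.68]. Speed limits (rad/s): [2.57, 2.57, 3.01, 3.14, 3.14, 3.14].

INTERFACE

Orientations are given as a rotation vector (axis times angle).
In Python, from bench import robot, optics, order gives the robot as it stands.
- The arm moves only by the tool play_rows, never from a script. Its argument "deltas" is a list of rows, each an object with "claw": the gripper command: -1 is shut, 1 is fully open, values between are in proportion; "linear": the shift along the world's x, y, z in m, a list of three; "yaw": the turn about the world's z in rad. In form: [{"claw": claw, "linear": [dx, dy, dz], "yaw": yaw}, ...]. A call has 1 to 8 rows; each row is the pose to reach, as a shift and turn from the pose measured when the call began; what a row does not reach only later rows make up. A row lasts 1/10 s, in which the tool goes at most 50 mm and 8.59 degrees, less where a joint would pass 70% of its speed; a pose out of reach is approached as far as the arm can. A call with a gripper value outside its range is refused whole. The fingers move at their own pace and stop on an object; "grip_force" is the grip in N (left out, the last holds). Time passes only in rows, so rows that repeat a pose let the fingers close. It gives the time, the measured TCP pose, the force and the opening at its end, in the units of the state.
- robot.observe(): the state, without advancing time (a new reading comes with each control period).
- optics.read_camera(name): name is "side" or "top" or "wrist"; returns (picture, depth): 384x512x3 uint8, blue, green, red; 384x512 float32, m along the optical axis (not along the pixel's ray), 0 where there is no reading.
- optics.calibration(name): a dict with "camera_matrix" (3x3 intrinsics, pixels), "k1" (the pictures are not rectified: a ray, as slopes to the right and down, at radius r is drawn at 1 + k1 r^2 times it, then the intrinsics apply), "R" (3x3) and "t" (3): a world point X has camera coordinates R X + t; the wrist camera has in their place "T_tool_cam" (4x4, takes a point from camera to tool coordinates, whose origin is the TCP and whose axes are the tool frame's). Camera axes: x right, y down, z forward; pixel columns grow to the right and rows downward; lengths in m; the calibration is good to about 2 mm. A picture is of the moment at which its call begins: read the wrist's pose just before it. calibration takes no time and is no camera call.
- order.close_job(): hands the job in, once; it reports no verdict.
The state is a dict: "t": time; "qpos": joint angles; "joint_velocities": joint speeds; "joint_torque": joint torques, N m; "eef_pos": TCP position; "orientation": TCP orientation; "ft_force": force on the tool from outside, world axes, zero at the start; "torque": the same for the moment, N m; "finger_gap": finger opening in m.
Only numpy, scipy, OpenCV 4.12 (cv2) and the standard library are available. Lean on these libraries where they do the work, as an engineer would, in place of code of your own. Each camera call takes 0.05 s, during which the arm holds its last target.

TASK

Put the welding bench's outlet into service: press the yellow test button on the grey trip unit so that its red lever drops, let the button go, and lift the lever back up until it stays there by itself. Then grip the tight blue cap on the outlet, turn it counterclockwise until its threads come free while the dock braces the outlet, lift it straight off without pulling the outlet out of the dock, and finish while still holding the cap upright a few centimetres above the open mouth: do not put it down or let go. Leave everything else on the bench where it is.

Things in the scene. Friction and masses are not known exactly. Their poses are not given: they have to be found in the camera images.
- rcd_unit: grey trip unit bolted to the bench, 110 (x) x 160 (y) x 70 mm high; origin at the centre of its underside, z up, front to its own -x (roughly to the robot). On top near the front: yellow round test button on a black boss (46 x 46 mm, top at 98 mm) at x -30, y -45 mm, and the red-knobbed lever at x -30, y +45 mm.
- test_button_top (a point): centre of the top face of the yellow test button (diameter 28 mm, 110 mm above the bench when up). It is pressed straight down.
- test_button (a joint): travel of the test button in m: 0 = up, 0.007 = fully down; springs back when let go; takes 1.5 N to start and 5 N to bottom. The lever trips once the button is pressed beyond about 0.005.
- trip_lever (a joint): lever angle in rad: 0 = up (on), leaning 0.2 rad back (to the unit's +x) on its stop; grows as it falls to the front (-x); 1.7 = dropped (off), almost level, 1.5 rad forward of upright. No spring: the test button tips it past upright (0.2) and it falls by its weight; lifted back past upright it falls on its upper stop and stays.
- trip_lever_hinge (a point): centre of the lever's hinge on the unit, 80 mm above the bench; the hinge axis is the unit's y axis.
- trip_lever_knob (a point): centre of the lever's red knob, 50 mm from the hinge: a drum of diameter 16, length 16 mm, flat ends to the unit's +y and -y; can be pinched from above along the unit's y and turns easily between the fingers. It lies at hinge + 50 mm * (sin(0.2 - q) along the unit's x, cos(0.2 - q) up), q = lever joint. Dropped, it hangs 25 mm before the front face.
- dock: fixed steel dock on the bench, 117 x 117 mm, floor 4 mm thick, yellow rim 14 mm high; origin at the centre of its underside, z up. The outlet stands loose in it with 1.5 mm play on each side; the rim braces the outlet against twisting, nothing holds it down.
- outlet: grey plug-in outlet (0.9 kg), block 100 x 100 x 55 mm, loose in the dock; origin at the centre of its underside, z up. On top a black flange (diameter 72, top at 58 mm) and a spout of diameter 42 mm, mouth 85 mm above the origin. A red mark on the flange along +x shows the cap's locked position, a green one 69 degrees counterclockwise the open one.
- outlet_mouth (a point): centre of the spout's mouth, 85 mm above the outlet's underside, on its axis (hidden by the cap at the start).
- seal_plate (a joint): height of the sprung sealing plate in the mouth in m: 0 = pressed in by the locked cap, 0.004 = risen, cap off. It pushes the cap up with about 18 N (12 N when risen), which makes the cap tight to turn.
- cap: blue ribbed twist cap on the spout, diameter 56, height 36 mm, 70 g, white line on top along its +x; origin at the centre of its lower rim (62 mm above the outlet's underside when locked), z up. Locked: x axes agree. Turned counterclockwise from above it stays level in height, is free from 0.95 rad, stops at 1.4 rad; 1.2 is best. Takes 0.3 N m: grip it across at 30 to 50 N, any direction.
- magnet_square: bystander, not to be disturbed: red triangular magnetic welding square about 100 mm long, 18 mm high, lying flat; origin at centre of its underside.
- tee_piece: bystander, not to be disturbed: dark steel tee workpiece, base plate 60 x 120 x 6 mm with an upright plate, 56 mm high; origin at centre of its underside.
- paste_jar: bystander, not to be disturbed: white paste jar with an orange lid, diameter 64 mm, 75 mm high; NOT the cap of this job; origin at centre of its underside.
- chipping_hammer: bystander, not to be disturbed: chipping hammer with a wooden handle lying on the bench; origin at its underside near the middle.
- wire_brush: bystander, not to be disturbed: wire brush with a wooden handle lying on the bench; origin at its underside near the middle.
- rod_bundle: bystander, not to be disturbed: bundle of welding rods 248 mm long, 16 mm high; origin at centre of its underside.
- spray_can: bystander, not to be disturbed: green spray can, diameter 56 mm, 150 mm high, standing; origin at centre of its underside.
There are look-alikes about, which are no part of the job. Of the things like the cap, leave any that is brown or turquoise; of the rest the larger one is meant.

How it is judged:
On the way, in this order (a step that is already met when the one before it is completed fails the run):
1. the test button is pressed down (value of joint test_button above 0.0035 m).
2. the lever has dropped and the button has been let go (value of joint trip_lever above 1.5 rad and value of joint test_button below 0.001 m), for 0.1 s.
3. the lever is up again and stays there untouched (value of joint trip_lever below 0.15 rad and value of joint test_button below 0.001 m and contact force between the fingers and rcd_unit below 0.05 N), for 0.3 s.
4. the cap is turned out of its threads (more than 0.9 rad) while still down on the spout (angle between the x axis of cap and the x axis of outlet, either way round above 0.9 rad and z of cap in the frame of outlet below 0.069 m and z of outlet in the frame of dock below 0.008 m and horizontal distance between outlet and dock below 0.006 m and angle between outlet's own z axis and vertical below 0.06 rad).
At the end, for the whole second after the job is handed in: Lever up within 0.15 rad of its stop, button out; outlet in the dock (lifted < 4 mm, off-centre < 6 mm, tilt < 0.06 rad); cap still, held by the fingers alone, upright within 0.2 rad, its lower rim 10 to 75 mm above the mouth, within 20 mm of its axis, at the finish (value of joint trip_lever below 0.15 rad and value of joint test_button below 0.001 m and z of outlet in the frame of dock below 0.008 m and horizontal distance between outlet and dock below 0.006 m and angle between outlet's own z axis and vertical below 0.06 rad and z of cap in the frame of outlet_mouth between 0.01 and 0.075 m and horizontal distance between cap and outlet_mouth below 0.02 m and angle between cap's own z axis and vertical below 0.2 rad and contact force between cap and the fingers above 1 N and contact force between cap and outlet below 0.05 N and linear speed of cap below 0.03 m/s); the arm keeps its last pose, push and grip.
It fails at once if the outlet is pulled up out of its dock or tipped (z of outlet in the frame of dock above 0.014 m or angle between outlet's own z axis and vertical above 0.15 rad).
It fails at once if something else on the bench is pushed more than 40 mm away (distance of any of magnet_square, tee_piece, paste_jar, chipping_hammer, wire_brush, rod_bundle, spray_can from where it was at the start of the episode above 0.04 m).
It also fails if it takes over 64 s, if anything falls off the work surface, if the arm or the gripper's body presses on something with over 40 N, if the wrist force passes 120 N, or if a joint passes its speed limit or range.

## Working session

There is one attempt and no reset: what is moved stays moved. The work goes in short steps, Python scripts to look and compute and a tool call to move; the robot and the scene stay as the last step left them, time stands still between calls to the robot, and variables do not carry over. Pictures are saved under pics/ and viewed, and the job is handed in when it is done.

Besides the shell and the picture viewer there is one more tool, called after "Request:" as name(argument=value, ...) on one line, values as JSON. play_rows: Moves the arm, as the interface text tells. Its arguments: {"type":"object","properties":{"deltas":{"type":"array"},"grip_force":{"type":"number"}},"required":["deltas"]}

```bash
mkdir -p pics; cat > h.py <<'E'
import numpy as np, cv2
from bench import robot, optics, order
E
python3 - <<'E'
from h import *
print(robot.observe())
for n in ("side","top"):
    p,d=optics.read_camera(n); cv2.imwrite(f"pics/{n}0.png",p); np.save(f"{n}0.npy",d); np.save(f"{n}0p.npy",p)
    c=optics.calibration(n); print(n,c)
print(optics.calibration("wrist"))
E
```

```text
{'t': 0.0, 'qpos': array([ 1.09393585e+00,  2.21207386e-01,  1.52764678e+00, -1.93361083e-05,
        1.39473114e+00, -1.26113545e-01]), 'joint_velocities': array([ 0.00176813, -0.00045934, -0.00071907, -0.00016713,  0.00056842,
        0.00054828]), 'joint_torque': array([ 2.30558413e-03, -4.94610786e+01, -3.87378323e+01,  7.01345061e-02,
        5.73600142e-02, -1.71006745e-04]), 'eef_pos': array([0.21446726, 0.58636042, 0.22143002]), 'orientation': array([-1.55513082,  0.27574246, -0.27483754]), 'ft_force': array([-0.93789718,  0.47314276,  0.04818264]), 'torque': array([-0.00136933, -0.0198391 , -0.00050167]), 'finger_gap': 0.0870078264429894}
side {'camera_matrix': array([[398.8648669 ,   0.        , 262.16785227],
       [  0.        , 398.8648669 , 197.09622437],
       [  0.        ,   0.        ,   1.        ]]), 'k1': -0.014740429047155869, 'R': array([[ 0.92061656, -0.39046589,  0.00123758],
       [-0.30222217, -0.71456062, -0.63092383],
       [ 0.24723856,  0.5804649 , -0.77584379]]), 't': array([-0.53598165,  0.23085896,  1.08224895])}
top {'camera_matrix': array([[481
[... 232 characters left out ...]
[-0.99606417, -0.01732442, -0.08692544],
       [ 0.08724655, -0.01873099, -0.99601064]]), 't': array([-0.03294578,  0.58355188,  1.74806418])}
{'camera_matrix': array([[294.89240784,   0.        , 250.99109962],
       [  0.        , 294.89240784, 190.02282337],
       [  0.        ,   0.        ,   1.        ]]), 'k1': -0.07882203753692614, 'T_tool_cam': array([[-2.82931816e-04,  9.56976115e-01,  2.90166566e-01,
        -7.96048377e-02],
       [ 9.65384549e-04, -2.90166181e-01,  9.56975786e-01,
        -1.62648885e-01],
       [ 9.99999494e-01,  5.50881216e-04, -8.41752710e-04,
        -4.03677154e-04],
       [ 0.00000000e+00,  0.00000000e+00,  0.00000000e+00,
         1.00000000e+00]])}
```

View pics/side0.png

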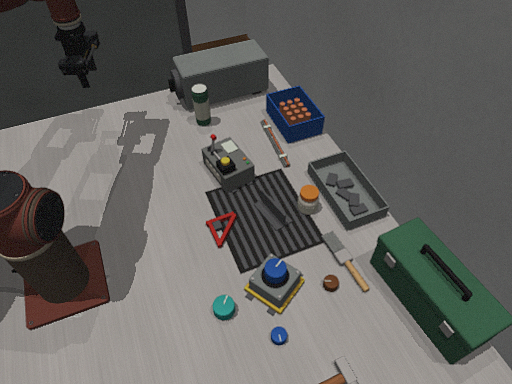

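View pics/top0.png

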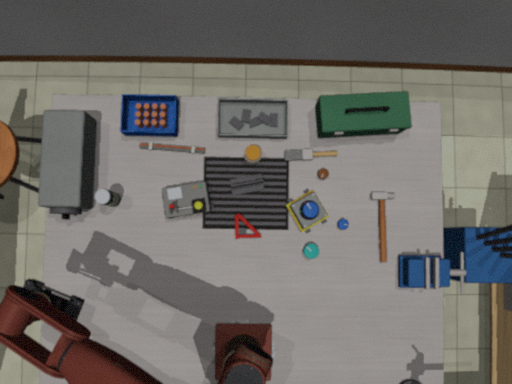

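The side view shows the unit near (228,163), with its red knob at (213,138) and yellow button at (225,161). The docked outlet with the large blue cap is at (275,270). In the top view the unit is at (186,199) and the cap at (310,210). Decoys are a small blue cap, a turquoise one and a brown one.

```bash
cat >> h.py <<'E'
def ray(n,uv):
    c=optics.calibration(n);K=c["camera_matrix"]
    uv=np.atleast_2d(np.asarray(uv,float))
    d=(uv-[K[0,2],K[1,2]])/[K[0,0],K[1,1]]
    s=d.copy()
    for _ in range(20): s=d/(1+c["k1"]*(s**2).sum(1,keepdims=True))
    v=np.c_[s,np.ones(len(s))]
    R,t=c["R"],c["t"]
    return -R.T@t, v@R     # origin, dirs (unit depth)
def onplane(n,uv,z):
    o,v=ray(n,uv); return o+v*((z-o[2])/v[:,2])[:,None]
def atdepth(n,uv,d):
    o,v=ray(n,uv); return o+v*np.asarray(d).reshape(-1,1)
def tri(rs):
    A=np.zeros((3,3));b=np.zeros(3)
    for o,v in rs:
        v=v[0]/np.linalg.norm(v[0]);P=np.eye(3)-np.outer(v,v);A+=P;b+=P@o
    x=np.linalg.solve(A,b)
    return x,[np.linalg.norm(np.cross(x-o,v[0]/np.linalg.norm(v[0]))) for o,v in rs]
def cloud(n,d):
    ys,xs=np.nonzero(d>0); P=np.full(d.shape+(3,),np.nan)
    P[ys,xs]=atdepth(n,np.c_[xs,ys],d[ys,xs]); return P
E
python3 - <<'E'
from h import *
for n in("top","side"):
    p=np.load(n+"0p.npy");d=np.load(n+"0.npy");P=cloud(n,d)
    c=((110,160,270,260) if n=="top" else (0,0,0,0))
    boxes={"top":[(155,170,240,235),(275,180,345,245)],"side":[(190,125,265,195),(235,245,315,315)]}[n]
    ims=[]
    for i,(a,b,e,f) in enumerate(boxes):
        ims.append(cv2.resize(p[b:f,a:e],(390,390),interpolation=cv2.INTER_NEAREST))
    cv2.imwrite(f"pics/z{n}.png",np.hstack(ims))
    hsv=cv2.cvtColor(p,cv2.COLOR_BGR2HSV)
    def masks(nm,lo,hi,box):
        m=cv2.inRange(hsv,lo,hi);mm=np.zeros_like(m);a,b,e,f=box;mm[b:f,a:e]=m[b:f,a:e]
        k,l,st,ce=cv2.connectedComponentsWithStats(mm)
        for j in range(1,k):
            if st[j,4]>8:
                q=P[l==j]; print(n,nm,st[j],ce[j].round(1),"med",np.nanmedian(q,0).round(3),"maxz",np.nanmax(q[:,2]).round(3))
    masks("yellow",(22,120,80),(35,255,255),boxes[0]); masks("red",(0,140,80),(8,255,255),boxes[0])
    masks("yrim",(22,120,80),(35,255,255),boxes[1]);masks("blue",(105,120,50),(125,255,255),boxes[1]);
    masks("flange red",(0,140,60),(8,255,255),boxes[1]);masks("flange gr",(45,100,50),(85,255,255),boxes[1])
    for bx in boxes:
        a,b,e,f=bx;Z=P[b:f,a:e,2];h,ed=np.histogram(Z[~np.isnan(Z)],bins=np.arange(-.01,.15,.01));print(h)
E
```

```text
top yellow [194 201   9   9  67] [197.9 204.9] med [0.527 0.166 0.108] maxz 0.119
top red [169 204   5   5  20] [171.3 205.9] med [0.52  0.256 0.135] maxz 0.148
top red [235 213   5  22  75] [236.7 222.4] med [0.472 0.03  0.018] maxz 0.03
top yrim [306 191   7   4  10] [308.7 192.2] med [ 0.587 -0.234  0.014] maxz 0.02
top yrim [286 201  42  31 137] [299.6 217.3] med [ 0.49  -0.19   0.015] maxz 0.036
top blue [302 201  17  17 204] [310.  209.8] med [ 0.516 -0.23   0.101] maxz 0.111
top blue [338 219   7  10  57] [341.3 223.8] med [ 0.47  -0.355  0.026] maxz 0.036
[1607 2247  173   31   14   20   34  457  615   63   78   76   29    7
   14]
[1471 1923  225   73   30   15  263  275    8    5   60  137    5    0
    0]
side yellow [220 157  10   7  54] [224.9 159.9] med [0.528 0.164 0.109] maxz 0.112
side red [211 134   4   5  14] [212.4 136. ] med [0.52  0.254 0.134] maxz 0.137
side yrim [289 277  15  23  50] [296.9 288.2] med [ 0.571 -0.268  0.013] maxz 0.039
side yrim [244 283  44  30 182] [264.5 299.7] med [ 0.476 -0.266  0.013] maxz 0.027
side blue [264 258  23  26 434] [274.8 270.6] med [ 0.515 -0.239  0.1  ] maxz 0.106
[2293 1110   98   89  106  118  125  607  353   99  121   58   21   13
   18]
[1814 1822  328   80   87   79  666  244   37   35  127  259    0    0
    0]
```

```bash
python3 -c "
import cv2;import numpy as np
a=cv2.imread('pics/ztop.png');b=cv2.imread('pics/zside.png');cv2.imwrite('pics/z.png',cv2.resize(np.vstack([a,b]),(600,600)))"
```

```text
(no output)
```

View pics/z.png

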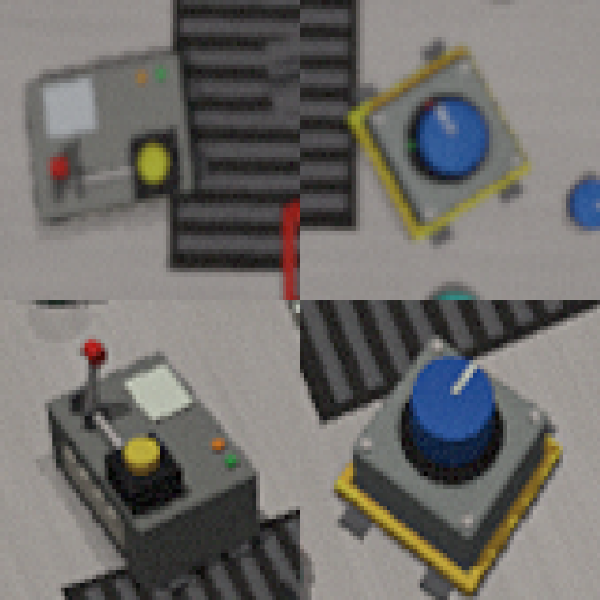

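```bash
python3 - <<'E'
from h import *
def blob(n,lo,hi,box):
    p=np.load(n+"0p.npy");m=cv2.inRange(cv2.cvtColor(p,cv2.COLOR_BGR2HSV),lo,hi);mm=np.zeros_like(m);a,b,e,f=box;mm[b:f,a:e]=m[b:f,a:e]
    k,l,st,ce=cv2.connectedComponentsWithStats(mm); j=1+np.argmax(st[1:,4]); return ce[j]
B={"top":[(155,170,215,225),(295,190,328,230)],"side":[(190,125,250,195),(255,250,295,292)]}
for nm,lo,hi,i,z in(("btn",(22,90,60),(35,255,255),0,.108),("knob",(0,110,60),(10,255,255),0,None),("cap",(105,100,40),(125,255,255),1,None)):
    uv=[blob(n,lo,hi,B[n][i]) for n in("top","side")]
    x,r=tri([ray(n,u) for n,u in zip(("top","side"),uv)]); print(nm,np.round(uv,1).tolist(),x.round(4),np.round(r,4))
    for n,u in zip(("top","side"),uv): print("  plane",n,onplane(n,u,z or x[2]).round(4))
print(onplane("top",blob("top",(105,100,40),(125,255,255),B["top"][1]),.102))
# top faces
for n in("top","side"):
    P=cloud(n,np.load(n+"0.npy"))
    for nm,c,z0 in(("unit",(.56,.21),.07),("outlet",(.515,-.235),.059)):
        m=(abs(P[...,2]-z0)<.006)&(np.hypot(P[...,0]-c[0],P[...,1]-c[1])<.12)
        m=cv2.morphologyEx(m.astype(np.uint8),cv2.MORPH_OPEN,np.ones((3,3)))
        k,l,st,ce=cv2.connectedComponentsWithStats(m);j=1+np.argmax(st[1:,4])
        cnt=np.argwhere(l==j)[:,::-1]; q=onplane(n,cnt,z0)[:,:2].astype(np.float32)
        print(n,nm,len(q),cv2.minAreaRect(q*1000))
E
```

```text
btn [[197.7, 204.9], [224.8, 159.9]] [0.5275 0.1669 0.1057] [0.0003 0.0003]
  plane top [[0.527  0.1668 0.108 ]]
  plane side [[0.5272 0.1647 0.108 ]]
knob [[171.3, 206.0], [212.8, 136.3]] [0.5207 0.2557 0.131 ] [0.0005 0.0005]
  plane top [[0.5202 0.2558 0.131 ]]
  plane side [[0.5212 0.2556 0.131 ]]
cap [[310.0, 209.7], [274.8, 270.8]] [ 0.5186 -0.2308  0.082 ] [0.0004 0.0004]
  plane top [[ 0.5182 -0.2307  0.082 ]]
  plane side [[ 0.5189 -0.2309  0.082 ]]
[[ 0.5172089  -0.22785902  0.102     ]]
top unit 87 ((584.1906127929688, 208.44757080078125), (32.48907470703125, 46.638729095458984), 1.6332417726516724)
top outlet 52 ((539.4382934570312, -183.19039916992188), (23.349491119384766, 35.426719665527344), 74.49188232421875)
side unit 716 ((548.689453125, 208.31625366210938), (109.55731201171875, 162.0824737548828), 9.253640174865723)
side outlet 783 ((518.6282958984375, -234.4149627685547), (99.92640686035156, 99.5995101928711), 31.236114501953125)
```

```bash
python3 - <<'E'
from h import *
from scipy.spatial.transform import Rotation as R
s=robot.observe();M=R.from_rotvec(s["orientation"]).as_matrix();print(M.round(3),s["eef_pos"], np.degrees(np.arctan2(M[1,2],M[0,2])))
E
```

```text
[[ 0.939 -0.001  0.344]
 [-0.344 -0.002  0.939]
 [-0.    -1.    -0.002]] [0.21453331 0.58642942 0.22153612] 69.89987584841631
```

Request:
play_rows(deltas=[{"claw":1,"linear":[0.03,-0.04,0],"yaw":0.1},{"claw":1,"linear":[0.06,-0.08,0],"yaw":0.2},{"claw":1,"linear":[0.09,-0.12,0],"yaw":0.3},{"claw":1,"linear":[0.12,-0.16,0],"yaw":0.4},{"claw":1,"linear":[0.15,-0.2,0],"yaw":0.5},{"claw":1,"linear":[0.18,-0.24,0],"yaw":0.52},{"claw":1,"linear":[0.21,-0.28,0],"yaw":0.52},{"claw":1,"linear":[0.24,-0.32,0],"yaw":0.52}])

```text
t: 0.9
eef_pos: [0.455, 0.2648, 0.2213]
orientation: [-1.568, -0.133, 0.133]
ft_force: [0.6, 0.6, 0.2]
finger_gap: 0.0872
```

```bash
cat >> h.py <<'E'
from scipy.spatial.transform import Rotation as Rot
def st():
    s=robot.observe();M=Rot.from_rotvec(s["orientation"]).as_matrix()
    print("t",round(s["t"],2),"p",s["eef_pos"].round(4),"jaw",round(np.degrees(np.arctan2(M[1,2],M[0,2])),2),"tilt",M[2].round(3),"F",s["ft_force"].round(2),"gap",round(s["finger_gap"],4),"q",s["qpos"].round(2)); return s
E
python3 -c "
from h import *;st()"
```

```text
t 0.9 p [0.455  0.2648 0.2213] jaw 99.7 tilt [-0.    -1.    -0.002] F [0.64 0.56 0.16] gap 0.0872 q [ 0.38 -0.01  1.78 -0.    1.37 -1.36]
```

Next I move over the button and look with the wrist camera.

Request:
play_rows(deltas=[{"claw":1,"linear":[0.03,-0.04,0],"yaw":0},{"claw":1,"linear":[0.06,-0.08,0],"yaw":0},{"claw":1,"linear":[0.072,-0.099,0],"yaw":0},{"claw":1,"linear":[0.072,-0.099,0],"yaw":0}])

```text
t: 1.3
eef_pos: [0.5283, 0.1626, 0.2207]
orientation: [-1.57, -0.129, 0.13]
ft_force: [0.2, 0.4, -0.2]
finger_gap: 0.0871
```

```bash
cat >> h.py <<'E'
def wpose(s):
    M=np.eye(4);M[:3,:3]=Rot.from_rotvec(s["orientation"]).as_matrix();M[:3,3]=s["eef_pos"]
    return M@optics.calibration("wrist")["T_tool_cam"]
def wray(T,uv):
    c=optics.calibration("wrist");K=c["camera_matrix"];uv=np.atleast_2d(np.asarray(uv,float))
    s=cv2.undistortPoints(uv[:,None],K,np.array([c["k1"],0,0,0,0.]))[:,0]
    return T[:3,3],np.c_[s,np.ones(len(s))]@T[:3,:3].T
def wplane(T,uv,z):
    o,v=wray(T,uv);return o+v*((z-o[2])/v[:,2])[:,None]
def wshot(name):
    s=st();T=wpose(s);p,d=optics.read_camera("wrist");cv2.imwrite(f"pics/{name}.png",p);np.savez(name,T=T,p=p,d=d);return T,p,d
def blobs(p,lo,hi,mn=60):
    m=cv2.inRange(cv2.cvtColor(p,cv2.COLOR_BGR2HSV),lo,hi);k,l,s,c=cv2.connectedComponentsWithStats(m)
    return [(s[j],c[j].round(1),np.argwhere(l==j)[:,::-1]) for j in range(1,k) if s[j,4]>=mn]
E
python3 - <<'E'
from h import *
T,p,d=wshot("w1")
for nm,lo,hi,z in(("y",(22,90,60),(35,255,255),.109),("r",(0,110,60),(10,255,255),.129)):
    for s,c,q in blobs(p,lo,hi): print(nm,s,c,wplane(T,c,z).round(4), d[int(c[1]),int(c[0])], wray(T,c)[0].round(3))
E
```

```text
t 1.3 p [0.5283 0.1626 0.2207] jaw 99.44 tilt [-0.001 -1.    -0.003] F [ 0.15  0.36 -0.21] gap 0.0871 q [ 0.16  0.05  1.72 -0.    1.37 -1.58]
y [  0  95  24  53 544] [  8.5 125. ] [[ 0.5054 -0.0817  0.109 ]] 0.36045995 [0.45  0.149 0.383]
y [241 170  30  31 699] [255.7 185.4] [[0.5262 0.1659 0.109 ]] 0.28400457 [0.45  0.149 0.383]
y [ 83 260   8  31  81] [ 86.3 276.7] [[ 0.6609 -0.0017  0.109 ]] 0.082504995 [0.45  0.149 0.383]
r [  83   49   82   83 2714] [131.6  83.1] [[0.4504 0.048  0.129 ]] 0.34551 [0.45  0.149 0.383]
r [345 194  20  17 299] [354.4 202.2] [[0.5214 0.257  0.129 ]] 0.26089728 [0.45  0.149 0.383]
```

View pics/w1.png

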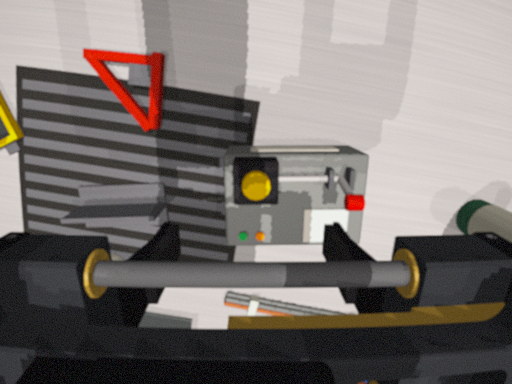

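The wrist view agrees with the other cameras: button at (256,185) → (0.526,0.166), knob at (354,202) → (0.521,0.257), giving a unit yaw of about 9.4°. I'll close the fingers and go down to just above the button.

Request:
play_rows(deltas=[{"claw":-1,"linear":[-0.002,0.003,-0.02],"yaw":0},{"claw":-1,"linear":[-0.002,0.003,-0.04],"yaw":0},{"claw":-1,"linear":[-0.002,0.003,-0.06],"yaw":0},{"claw":-1,"linear":[-0.002,0.003,-0.08],"yaw":0},{"claw":-1,"linear":[-0.002,0.003,-0.095],"yaw":0},{"claw":-1,"linear":[-0.002,0.003,-0.1],"yaw":0},{"claw":-1,"linear":[-0.002,0.003,-0.1],"yaw":0}], grip_force=10)

```text
t: 2.05
eef_pos: [0.5244, 0.1679, 0.12]
orientation: [-1.568, -0.129, 0.134]
ft_force: [0.6, 0.8, -0.1]
finger_gap: 0.039
```

Request:
play_rows(deltas=[{"claw":-1,"linear":[0.001,-0.001,0],"yaw":0},{"claw":-1,"linear":[0.001,-0.001,0],"yaw":0},{"claw":-1,"linear":[0.001,-0.001,0],"yaw":0},{"claw":-1,"linear":[0.001,-0.001,0],"yaw":0},{"claw":-1,"linear":[0.001,-0.001,-0.003],"yaw":0},{"claw":-1,"linear":[0.001,-0.001,-0.006],"yaw":0}])

```text
t: 2.65
eef_pos: [0.5256, 0.1668, 0.1139]
orientation: [-1.568, -0.129, 0.133]
ft_force: [-0.7, 0.6, 0.6]
finger_gap: 0.0011
```

Request:
play_rows(deltas=[{"claw":-1,"linear":[0.001,-0.001,-0.003],"yaw":0},{"claw":-1,"linear":[0.001,-0.001,-0.006],"yaw":0},{"claw":-1,"linear":[0.001,-0.001,-0.008],"yaw":0},{"claw":-1,"linear":[0.001,-0.001,-0.01],"yaw":0},{"claw":-1,"linear":[0.001,-0.001,-0.01],"yaw":0}])

```text
t: 3.15
eef_pos: [0.5266, 0.1657, 0.1039]
orientation: [-1.569, -0.129, 0.133]
ft_force: [-1.2, -1.0, 5.4]
finger_gap: 0.0007
```

Request:
play_rows(deltas=[{"claw":-1,"linear":[0,0,-0.001],"yaw":0},{"claw":-1,"linear":[0,0,-0.001],"yaw":0},{"claw":-1,"linear":[0,0,-0.001],"yaw":0}])

```text
t: 3.45
eef_pos: [0.5266, 0.1657, 0.1034]
orientation: [-1.569, -0.129, 0.133]
ft_force: [-3.1, -1.9, 5.8]
finger_gap: 0.0002
```

```bash
python3 - <<'E'
from h import *
st();p,d=optics.read_camera("side");cv2.imwrite("pics/s2.png",cv2.resize(p[90:220,140:300],None,fx=4,fy=4))
E
```

```text
t 3.45 p [0.5266 0.1657 0.1034] jaw 99.56 tilt [-0.003 -1.    -0.002] F [-3.09 -1.94  5.83] gap 0.0002 q [ 0.16  0.17  1.82 -0.    1.15 -1.57]
```

View pics/s2.png

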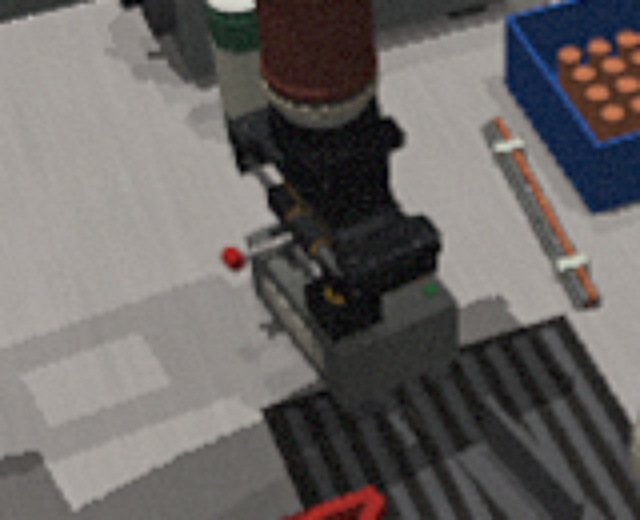

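The lever has dropped; the red knob is forward at crop (233,258). I'll lift off and locate the knob.

Request:
play_rows(deltas=[{"claw":-1,"linear":[0,0,0.03],"yaw":0},{"claw":-1,"linear":[0,0,0.07],"yaw":0},{"claw":-0.1,"linear":[-0.02,0.02,0.11],"yaw":0},{"claw":-0.1,"linear":[-0.04,0.05,0.11],"yaw":0},{"claw":-0.1,"linear":[-0.06,0.08,0.11],"yaw":0},{"claw":-0.1,"linear":[-0.06,0.08,0.11],"yaw":0}])

```text
t: 4.1
eef_pos: [0.4646, 0.2487, 0.2135]
orientation: [-1.567, -0.132, 0.136]
ft_force: [0.1, -0.6, 0.4]
finger_gap: 0.0248
```

```bash
python3 - <<'E'
from h import *
T,p,d=wshot("w2")
for nm,lo,hi,z in(("y",(22,90,60),(35,255,255),.109),("r",(0,110,60),(10,255,255),.0835)):
    for s,c,q in blobs(p,lo,hi): print(nm,s,c,wplane(T,c,z).round(4),(T@np.r_[ (np.linalg.inv(T[:3,:3])@wray(T,c)[1][0])*d[int(c[1]),int(c[0])],1])[:3].round(3))
st()
E
```

```text
t 4.1 p [0.4646 0.2487 0.2135] jaw 99.77 tilt [-0.003 -1.     0.   ] F [ 0.07 -0.59  0.39] gap 0.0248 q [ 0.34 -0.01  1.79  0.    1.36 -1.4 ]
y [146 219  30  18 420] [160.5 228.8] [[0.5204 0.1663 0.109 ]] [0.519 0.167 0.111]
r [  13   93   79   79 2728] [ 60.1 125.9] [[0.4391 0.0477 0.0835]] [0.451 0.006 0.018]
r [241 174  17  15 208] [249.1 180.6] [[0.4633 0.2458 0.0835]] [0.461 0.246 0.091]
t 4.15 p [0.4656 0.2472 0.2132] jaw 99.75 tilt [-0.003 -1.    -0.001] F [ 0.11 -1.24  0.46] gap 0.0288 q [ 0.34 -0.    1.79 -0.    1.36 -1.4 ]
```

View pics/w2.png

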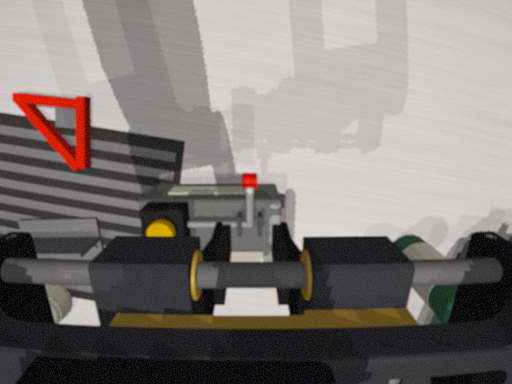

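The knob is at (249,181) → (0.463,0.246), matching the geometry (expected 0.462,0.247). I'll go down with the fingers either side of it.

Request:
play_rows(deltas=[{"claw":-0.1,"linear":[-0.002,-0.001,-0.03],"yaw":0},{"claw":-0.1,"linear":[-0.002,-0.001,-0.07],"yaw":0},{"claw":-0.1,"linear":[-0.002,-0.001,-0.11],"yaw":0},{"claw":-0.1,"linear":[-0.002,-0.001,-0.135],"yaw":0},{"claw":-0.1,"linear":[-0.002,-0.001,-0.141],"yaw":0},{"claw":-0.1,"linear":[-0.002,-0.001,-0.141],"yaw":0}], grip_force=8)

```text
t: 4.75
eef_pos: [0.4633, 0.2453, 0.0711]
orientation: [-1.569, -0.129, 0.137]
ft_force: [0.2, -0.4, 0.2]
finger_gap: 0.0391
```

Request:
play_rows(deltas=[{"claw":-1,"linear":[0,0,0],"yaw":0},{"claw":-1,"linear":[0,0,0],"yaw":0},{"claw":-1,"linear":[0,0,0],"yaw":0},{"claw":-1,"linear":[0,0,0],"yaw":0},{"claw":-1,"linear":[0,0,0],"yaw":0}])

```text
t: 5.25
eef_pos: [0.464, 0.2467, 0.0724]
orientation: [-1.567, -0.131, 0.135]
ft_force: [-0.7, 4.9, 2.3]
finger_gap: 0.0162
```

```bash
python3 - <<'E'
from h import *
s=st()
u=np.array([np.cos(np.radians(9.5)),np.sin(np.radians(9.5)),0]);z=np.array([0,0,1.])
k=lambda q:.05*(np.sin(.2-q)*u+np.cos(.2-q)*z)
for q in np.arange(1.7,-.01,-.1): print(round(q,2),(k(q)-k(1.7)).round(4))
E
```

```text
t 5.25 p [0.464  0.2467 0.0724] jaw 99.7 tilt [-0.003 -1.     0.   ] F [-0.7   4.92  2.27] gap 0.0162 q [ 0.34  0.15  1.91  0.    1.09 -1.4 ]
1.7 [0. 0. 0.]
1.6 [0.0006 0.0001 0.005 ]
1.5 [0.0017 0.0003 0.0098]
1.4 [0.0032 0.0005 0.0146]
1.3 [0.0052 0.0009 0.0191]
1.2 [0.0077 0.0013 0.0235]
1.1 [0.0106 0.0018 0.0275]
1.0 [0.0138 0.0023 0.0313]
0.9 [0.0174 0.0029 0.0347]
0.8 [0.0213 0.0036 0.0377]
0.7 [0.0255 0.0043 0.0403]
0.6 [0.03   0.005  0.0425]
0.5 [0.0346 0.0058 0.0442]
0.4 [0.0394 0.0066 0.0455]
0.3 [0.0443 0.0074 0.0462]
0.2 [0.0492 0.0082 0.0465]
0.1 [0.0541 0.0091 0.0462]
-0.0 [0.059  0.0099 0.0455]
```

Pinched: gap 16.2 mm. Now I follow the arc up.

Request:
play_rows(deltas=[{"claw":-1,"linear":[0.002,0,0.01],"yaw":0},{"claw":-1,"linear":[0.005,0.001,0.019],"yaw":0},{"claw":-1,"linear":[0.0105,0.002,0.0275],"yaw":0},{"claw":-1,"linear":[0.0175,0.003,0.0345],"yaw":0},{"claw":-1,"linear":[0.0255,0.0045,0.04],"yaw":0},{"claw":-1,"linear":[0.0345,0.006,0.044],"yaw":0},{"claw":-1,"linear":[0.0345,0.006,0.044],"yaw":0}])

```text
t: 5.95
eef_pos: [0.5005, 0.2531, 0.1175]
orientation: [-1.566, -0.132, 0.133]
ft_force: [-0.3, 2.7, 4.7]
finger_gap: 0.0157
```

Request:
play_rows(deltas=[{"claw":-1,"linear":[0.005,0.001,0.001],"yaw":0},{"claw":-1,"linear":[0.01,0.002,0.0015],"yaw":0},{"claw":-1,"linear":[0.016,0.003,0.0015],"yaw":0},{"claw":-1,"linear":[0.02,0.0035,0.001],"yaw":0},{"claw":-1,"linear":[0.02,0.0035,0.001],"yaw":0}])

```text
t: 6.45
eef_pos: [0.5212, 0.2568, 0.1184]
orientation: [-1.566, -0.133, 0.132]
ft_force: [-0.0, 1.7, 1.2]
finger_gap: 0.0157
```

Request:
play_rows(deltas=[{"claw":0.0,"linear":[0,0,0],"yaw":0},{"claw":0.0,"linear":[0,0,0],"yaw":0},{"claw":0.0,"linear":[0,0,0],"yaw":0},{"claw":0.0,"linear":[0,0,0.0],"yaw":0},{"claw":0.0,"linear":[0,0,0.03],"yaw":0},{"claw":0.0,"linear":[0,0,0.07],"yaw":0},{"claw":0.5,"linear":[0,0,0.1],"yaw":0},{"claw":1,"linear":[0,0,0.1],"yaw":0}])

```text
t: 7.25
eef_pos: [0.5242, 0.2577, 0.2245]
orientation: [-1.563, -0.14, 0.125]
ft_force: [0.6, 1.4, 0.3]
finger_gap: 0.0524
```

```bash
python3 - <<'E'
from h import *
T,p,d=wshot("w3")
for nm,lo,hi,z in(("y",(22,90,60),(35,255,255),.109),("r",(0,110,60),(10,255,255),.129)):
    for s,c,q in blobs(p,lo,hi): print(nm,s,c,wplane(T,c,z).round(4),(T@np.r_[ (np.linalg.inv(T[:3,:3])@wray(T,c)[1][0])*d[int(c[1]),int(c[0])],1])[:3].round(3))
E
```

```text
t 7.25 p [0.5242 0.2577 0.2245] jaw 99.67 tilt [ 0.01  -1.     0.002] F [0.57 1.35 0.29] gap 0.0524 q [ 0.32  0.11  1.64  0.    1.37 -1.42]
y [143 157  32  31 740] [158.5 171.7] [[0.5264 0.1663 0.109 ]] [0.526 0.167 0.111]
y [143 258   6  39  93] [144.8 278.4] [[0.6508 0.1594 0.109 ]] [0.497 0.222 0.315]
r [  11   41   79   80 2808] [58.6 74.5] [[0.4494 0.0782 0.129 ]] [0.452 0.006 0.017]
r [242 180  18  16 260] [250.5 187.6] [[0.5214 0.2564 0.129 ]] [0.519 0.256 0.137]
```

View pics/w3.png

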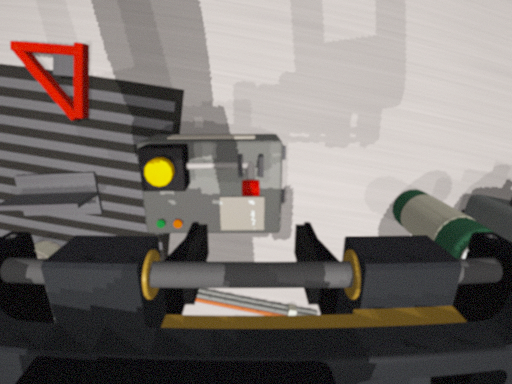

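The lever is up at its original position: knob at (250,188) → (0.521,0.256), with the fingers clear. Now I go to the cap.

Request:
play_rows(deltas=[{"claw":1,"linear":[0,-0.045,0],"yaw":-0.14},{"claw":1,"linear":[0,-0.09,0],"yaw":-0.28},{"claw":1,"linear":[0,-0.135,0],"yaw":-0.42},{"claw":1,"linear":[0,-0.18,0],"yaw":-0.56},{"claw":1,"linear":[0,-0.225,0],"yaw":-0.7},{"claw":1,"linear":[0,-0.27,0],"yaw":-0.84},{"claw":1,"linear":[0,-0.315,0],"yaw":-0.98},{"claw":1,"linear":[0,-0.36,0],"yaw":-1.1}])

```text
t: 8.1
eef_pos: [0.5217, -0.1042, 0.22]
orientation: [-1.446, 0.727, -0.734]
ft_force: [0.1, 0.9, -0.3]
finger_gap: 0.087
```

Request:
play_rows(deltas=[{"claw":1,"linear":[-0.002,-0.04,0],"yaw":-0.06},{"claw":1,"linear":[-0.004,-0.08,0],"yaw":-0.1},{"claw":1,"linear":[-0.006,-0.11,0],"yaw":-0.1},{"claw":1,"linear":[-0.006,-0.11,0],"yaw":-0.1},{"claw":1,"linear":[-0.006,-0.11,0],"yaw":-0.1}])

```text
t: 8.6
eef_pos: [0.5148, -0.2142, 0.2185]
orientation: [-1.416, 0.808, -0.81]
ft_force: [0.5, 0.4, -0.2]
finger_gap: 0.087
```

```bash
python3 - <<'E'
from h import *
T,p,d=wshot("w4")
for nm,lo,hi,z in(("b",(105,100,40),(125,255,255),.102),("r",(0,110,60),(10,255,255),.062),("g",(45,90,40),(85,255,255),.062)):
    for s,c,q in blobs(p,lo,hi,12): print(nm,s,c,wplane(T,c,z).round(4),(T@np.r_[ (np.linalg.inv(T[:3,:3])@wray(T,c)[1][0])*d[int(c[1]),int(c[0])],1])[:3].round(3))
E
```

```text
t 8.6 p [ 0.5148 -0.2142  0.2185] jaw 30.5 tilt [ 0.002 -1.    -0.   ] F [ 0.52  0.41 -0.17] gap 0.087 q [-0.53  0.06  1.71 -0.    1.37 -1.07]
b [ 219  165   58   60 2471] [246.3 194.7] [[ 0.5158 -0.2258  0.102 ]] [ 0.516 -0.225  0.103]
b [178 229   7  21 102] [181. 239.] [[ 0.4814 -0.3029  0.102 ]] [ 0.483 -0.347  0.024]
r [248   0  54  15 396] [267.4   4.4] [[ 0.4412 -0.0585  0.062 ]] [ 0.437 -0.047  0.019]
r [275 186   5   6  22] [276.9 188.2] [[ 0.5477 -0.2131  0.062 ]] [ 0.548 -0.213  0.063]
g [255 159   7   9  43] [257.7 162.9] [[ 0.5141 -0.1991  0.062 ]] [ 0.514 -0.199  0.064]
g [358 381   9   3  12] [362.5 382.4] [[ 0.822  -0.4055  0.062 ]] [ 0.803 -0.392  0.079]
```

View pics/w4.png

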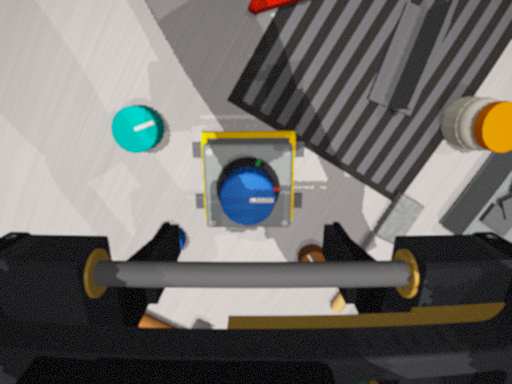

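```bash
python3 - <<'E'
from h import *
f=np.load("w4.npz");T,p,d=f["T"],f["p"],f["d"]
c=max(blobs(p,(105,100,40),(125,255,255)),key=lambda b:b[0][4])
q=c[2];o,v=wray(T,q);X=o+v*d[q[:,1],q[:,0]][:,None]
for th in(.095,.099):
    m=X[:,2]>th;Y=(o+v*((.102-o[2])/v[:,2])[:,None])[m][:,:2].astype(np.float32)
    print(m.sum(),np.median(X[m,2]),Y.mean(0),cv2.minEnclosingCircle(Y),"cam",o)
ps=[wplane(T,c,.062)[0,:2] for c in([276.9,188.2],[257.7,162.9])]
C=np.array([.516,-.2265])
for a in ps:print(np.linalg.norm(a-C),np.degrees(np.arctan2(*(a-C)[::-1])))
hsv=[b for b in blobs(p,(20,120,80),(35,255,255),30)]
for b in hsv: print(b[0],wplane(T,[[b[0][0],b[0][1]],[b[0][0]+b[0][2],b[0][1]]],.014).round(4))
E
```

```text
2092 0.10276944968599855 [ 0.51753545 -0.22880906] ((0.5195587277412415, -0.22660289704799652), 0.029812181368470192) cam [ 0.47428918 -0.14554194  0.38094647]
2037 0.10278573508095523 [ 0.5177909  -0.22931881] ((0.5195587277412415, -0.22660289704799652), 0.029812181368470192) cam [ 0.47428918 -0.14554194  0.38094647]
0.03441345043524455 22.957927854363444
0.027420983944696258 94.01429203873208
[ 483  102   29   50 1197] [[0.7247 0.007  0.014 ]
 [0.7603 0.0303 0.014 ]]
[201 130  96  90 973] [[ 0.4387 -0.2072  0.014 ]
 [ 0.5405 -0.1471  0.014 ]]
[204 188   2  22  31] [[ 0.4769 -0.2712  0.014 ]
 [ 0.4792 -0.2698  0.014 ]]
[ 84 249  25  49 408] [[ 0.3697 -0.4402  0.014 ]
 [ 0.4017 -0.4205  0.014 ]]
[395 249  25  50 513] [[ 0.7516 -0.214   0.014 ]
 [ 0.7844 -0.1956  0.014 ]]
[ 229  303  275   26 2754] [[ 0.5924 -0.4114  0.014 ]
 [ 0.9825 -0.199   0.014 ]]
```

The wrist view shows the cap at (248,195), centre ≈ (0.5185,−0.228), top at 0.103. The red mark is at (277,188) and the green at (258,163), on the counterclockwise side. I'll go down open, around the cap.

Request:
play_rows(deltas=[{"claw":1,"linear":[0.0037,-0.0138,-0.02],"yaw":0},{"claw":1,"linear":[0.0037,-0.0138,-0.05],"yaw":0},{"claw":1,"linear":[0.0037,-0.0138,-0.08],"yaw":0},{"claw":1,"linear":[0.0037,-0.0138,-0.11],"yaw":0},{"claw":1,"linear":[0.0037,-0.0138,-0.135],"yaw":0},{"claw":1,"linear":[0.0037,-0.0138,-0.148],"yaw":0},{"claw":1,"linear":[0.0037,-0.0138,-0.148],"yaw":0}], grip_force=10)

```text
t: 9.35
eef_pos: [0.5175, -0.2251, 0.0685]
orientation: [-1.417, 0.809, -0.805]
ft_force: [-0.1, 0.2, 0.7]
finger_gap: 0.0867
```

```bash
python3 - <<'E'
from h import *
st();T,p,d=wshot("w5")
E
```

```text
t 9.35 p [ 0.5175 -0.2251  0.0685] jaw 30.66 tilt [-0.002 -1.    -0.002] F [-0.13  0.17  0.68] gap 0.0867 q [-0.55  0.24  1.81 -0.    1.09 -1.08]
t 9.35 p [ 0.5175 -0.2251  0.0685] jaw 30.66 tilt [-0.002 -1.    -0.002] F [-0.13  0.17  0.68] gap 0.0867 q [-0.55  0.24  1.81 -0.    1.09 -1.08]
```

View pics/w5.png

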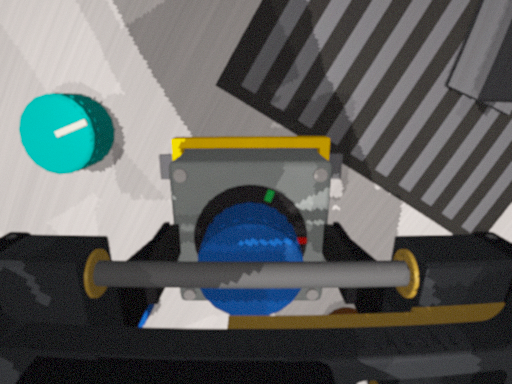

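The cap sits midway between the fingers, at about (251,260). I'll shift 3 mm and close gently.

Request:
play_rows(deltas=[{"claw":0.4,"linear":[0.001,-0.003,0.001],"yaw":0},{"claw":-1,"linear":[0.001,-0.003,0.001],"yaw":0},{"claw":-1,"linear":[0.001,-0.003,0.001],"yaw":0},{"claw":-1,"linear":[0.001,-0.003,0.001],"yaw":0},{"claw":-1,"linear":[0.001,-0.003,0.001],"yaw":0},{"claw":-1,"linear":[0.001,-0.003,0.001],"yaw":0},{"claw":-1,"linear":[0.001,-0.003,0.001],"yaw":0}])

```text
t: 10.1
eef_pos: [0.5194, -0.2295, 0.0716]
orientation: [-1.418, 0.807, -0.807]
ft_force: [-2.4, -1.6, 3.8]
finger_gap: 0.0552
```

Request:
play_rows(deltas=[{"claw":-1,"linear":[0,0,0],"yaw":0},{"claw":-1,"linear":[0,0,0],"yaw":0},{"claw":-1,"linear":[0,0,-0.001],"yaw":0.05},{"claw":-1,"linear":[0,0,-0.001],"yaw":0.12},{"claw":-1,"linear":[0,0,-0.001],"yaw":0.2},{"claw":-1,"linear":[0,0,-0.001],"yaw":0.28},{"claw":-1,"linear":[0,0,-0.001],"yaw":0.36},{"claw":-1,"linear":[0,0,-0.001],"yaw":0.44}], grip_force=45)

```text
t: 10.9
eef_pos: [0.5203, -0.2294, 0.0716]
orientation: [-1.522, 0.463, -0.467]
ft_force: [-0.5, 1.3, 5.7]
finger_gap: 0.0538
```

```bash
python3 - <<'E'
from h import *
s=st();print(s["torque"])
T,p,d=wshot("w6")
E
```

```text
t 10.9 p [ 0.5203 -0.2294  0.0716] jaw 56.02 tilt [ 0.003 -1.    -0.   ] F [-0.45  1.26  5.72] gap 0.0538 q [-0.55  0.24  1.8  -0.    1.09 -1.53]
[ 0.1601958   0.2336412  -0.21155824]
t 10.9 p [ 0.5203 -0.2294  0.0716] jaw 56.02 tilt [ 0.003 -1.    -0.   ] F [-0.45  1.26  5.72] gap 0.0538 q [-0.55  0.24  1.8  -0.    1.09 -1.53]
```

View pics/w6.png

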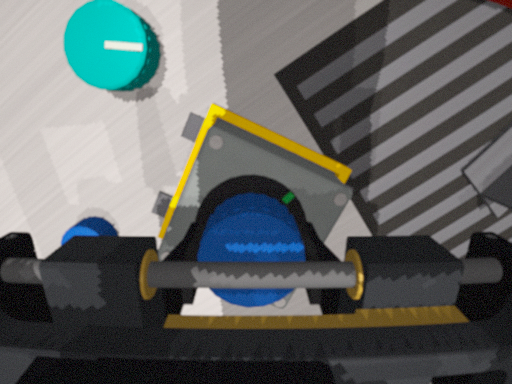

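Turning: the green mark at (288,198) and the dock rotated in view, torque −0.21 N m. I continue.

Request:
play_rows(deltas=[{"claw":-1,"linear":[0,0,-0.001],"yaw":0.1},{"claw":-1,"linear":[0,0,-0.001],"yaw":0.2},{"claw":-1,"linear":[0,0,-0.001],"yaw":0.3},{"claw":-1,"linear":[0,0,-0.001],"yaw":0.4},{"claw":-1,"linear":[0,0,-0.001],"yaw":0.5},{"claw":-1,"linear":[0,0,-0.001],"yaw":0.6},{"claw":-1,"linear":[0,0,-0.001],"yaw":0.7},{"claw":-1,"linear":[0,0,-0.001],"yaw":0.77}])

```text
t: 11.75
eef_pos: [0.521, -0.2291, 0.0726]
orientation: [-1.566, -0.148, 0.142]
ft_force: [-5.4, 4.3, 15.0]
finger_gap: 0.0537
```

Request:
play_rows(deltas=[{"claw":-1,"linear":[0,0,0],"yaw":0},{"claw":-1,"linear":[0,0,0],"yaw":0}])

```text
t: 11.95
eef_pos: [0.5211, -0.2291, 0.074]
orientation: [-1.566, -0.148, 0.143]
ft_force: [-6.7, 2.2, 11.8]
finger_gap: 0.0541
```

```bash
python3 - <<'E'
from h import *
s=st();print(s["torque"])
T,p,d=wshot("w7")
q,_=optics.read_camera("side");cv2.imwrite("pics/s7.png",cv2.resize(q[210:340,200:350],None,fx=4,fy=4))
E
```

```text
t 11.95 p [ 0.5211 -0.2291  0.074 ] jaw 100.62 tilt [ 0.004 -1.    -0.   ] F [-6.7   2.25 11.81] gap 0.0541 q [-0.55  0.24  1.8   0.    1.1  -2.31]
[0.30096184 1.07333802 0.08416368]
t 11.95 p [ 0.5211 -0.2291  0.074 ] jaw 100.62 tilt [ 0.004 -1.    -0.   ] F [-6.7   2.25 11.81] gap 0.0541 q [-0.55  0.24  1.8   0.    1.1  -2.31]
```

View pics/w7.png

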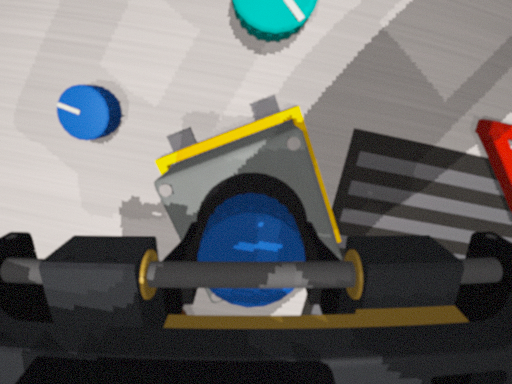

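View pics/s7.png

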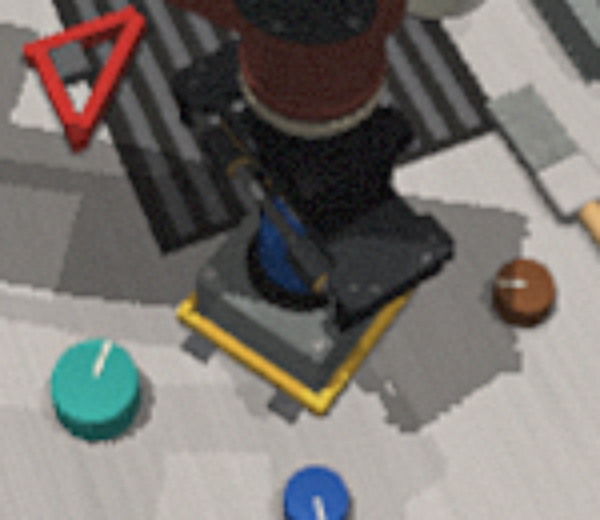

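Turned 1.22 rad. The upward push rose to about 12 N with the twist torque near zero, so the sealing plate is pushing a freed cap. The outlet still sits in the dock. I'll make a small lift and check.

Request:
play_rows(deltas=[{"claw":-1,"linear":[0,0,0.001],"yaw":0},{"claw":-1,"linear":[0,0,0.002],"yaw":0},{"claw":-1,"linear":[0,0,0.003],"yaw":0},{"claw":-1,"linear":[0,0,0.004],"yaw":0},{"claw":-1,"linear":[0,0,0.005],"yaw":0}])

```text
t: 12.55
eef_pos: [0.5208, -0.2288, 0.0785]
orientation: [-1.565, -0.148, 0.143]
ft_force: [-1.3, -1.0, -1.4]
finger_gap: 0.0538
```

Request:
play_rows(deltas=[{"claw":-1,"linear":[0,0,0.006],"yaw":0},{"claw":-1,"linear":[0,0,0.014],"yaw":0},{"claw":-1,"linear":[0,0,0.022],"yaw":0},{"claw":-1,"linear":[0,0,0.03],"yaw":0},{"claw":-1,"linear":[0,0,0.04],"yaw":0},{"claw":-1,"linear":[0,0,0.05],"yaw":0},{"claw":-1,"linear":[0,0,0.058],"yaw":0},{"claw":-1,"linear":[0,0,0.058],"yaw":0}])

```text
t: 13.35
eef_pos: [0.5218, -0.2294, 0.1385]
orientation: [-1.567, -0.15, 0.141]
ft_force: [1.4, 0.1, -1.5]
finger_gap: 0.054
```

Request:
play_rows(deltas=[{"claw":-1,"linear":[0,0,0],"yaw":0},{"claw":-1,"linear":[0,0,0],"yaw":0},{"claw":-1,"linear":[0,0,0],"yaw":0}])

```text
t: 13.65
eef_pos: [0.5215, -0.2292, 0.1379]
orientation: [-1.566, -0.149, 0.142]
ft_force: [-0.3, -0.3, -0.7]
finger_gap: 0.0537
```

```bash
python3 - <<'E'
from h import *
s=st()
q,d=optics.read_camera("side");cv2.imwrite("pics/s8.png",cv2.resize(q[100:340,180:350],None,fx=2.4,fy=2.4))
P=cloud("side",d);m=(abs(P[...,2]-.059)<.006)&(np.hypot(P[...,0]-.5186,P[...,1]+.234)<.12)
m=cv2.morphologyEx(m.astype(np.uint8),cv2.MORPH_OPEN,np.ones((3,3)));k,l,stt,ce=cv2.connectedComponentsWithStats(m);j=1+np.argmax(stt[1:,4])
print(np.median(P[l==j][:,2]),cv2.minAreaRect(onplane("side",np.argwhere(l==j)[:,::-1],.059)[:,:2].astype(np.float32)*1000))
P0=cloud("side",np.load("side0.npy"));print("z before, same pixels",np.nanmedian(P0[l==j][:,2]))
mm=cv2.inRange(cv2.cvtColor(q,cv2.COLOR_BGR2HSV),(0,110,60),(10,255,255));print("knob",[c for _,c,_ in blobs(q,(0,110,60),(10,255,255),8)])
T,p,dd=wshot("w8")
E
```

```text
t 13.65 p [ 0.5215 -0.2292  0.1379] jaw 100.61 tilt [ 0.005 -1.    -0.001] F [-0.29 -0.31 -0.7 ] gap 0.0537 q [-0.55  0.16  1.76  0.    1.22 -2.31]
0.05903455155684084 ((510.0318603515625, -239.69886779785156), (80.96348571777344, 99.77698516845703), 30.79930877685547)
z before, same pixels 0.058976581478124124
knob [array([135.2,  86.6]), array([ 2.6, 94.9]), array([56.3, 94.8]), array([  2. , 100.7]), array([  6.8, 103.9]), array([  1.4, 105.9]), array([230.5, 107. ]), array([251.9, 121.4]), array([  4.8, 113. ]), array([231.9, 113.1]), array([ 52. , 132.5]), array([ 52.4, 115.2]), array([ 91.4, 114.1]), array([229.8, 117.2]), array([ 12.4, 119.5]), array([111.6, 117.4]), array([239.7, 121.2]), array([ 11.5, 127.6]), array([ 53.4, 125.2]), array([226. , 133.9]), array([ 12.1, 136.4]), array([172.1, 140. ]), array([257.5, 138.1]), array([ 19.1, 138.9]), array([193.8, 157.3]), array([165.1, 144.8]), array([ 22.1, 142.1]), array([ 16.9, 145.1]), array([211.8, 149.7]), array([ 62. , 154.9]), array([ 29.1, 172.7]), array([240.7, 162.8]), array([260.1, 166.9]), array([252.9, 189.8]), array([262.8, 200.5]), array([262.3, 207.9]), array([286.9, 209.3]), array([287.3, 216.7]), array([221.7, 226.3]), array([270. , 217.5]), array([ 10. , 228.4]), array([  5.7, 238. ]), array([  4.1, 246.4]), array([ 81. , 249.4]), array([ 92.4, 247. ]), array([ 92.8, 254.4]), array([ 63.6, 300.7]), array([ 99.1, 263.5])]
t 13.7 p [ 0.5215 -0.2291  0.1379] jaw 100.61 tilt [ 0.005 -1.    -0.001] F [ 0.28 -0.19 -1.09] gap 0.0539 q [-0.55  0.16  1.76  0.    1.22 -2.31]
```

View pics/s8.png

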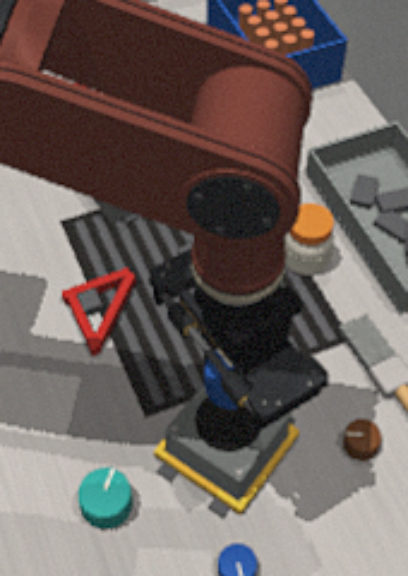

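View pics/w8.png

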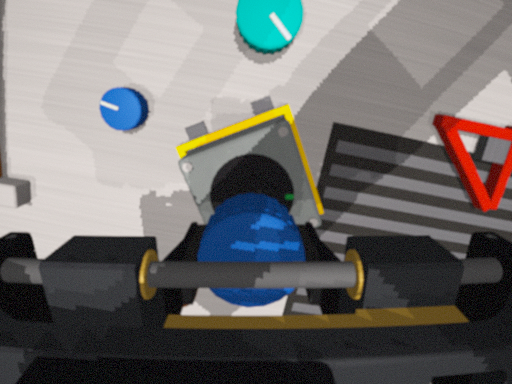

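The cap is held between the fingers (wrist view, 250,250) and the outlet remains in its dock, with its top at z 0.059 as before. Last, I check the lever from the top camera.

```bash
python3 - <<'E'
from h import *
q,d=optics.read_camera("top")
for lo,hi in(((0,140,80),(8,255,255)),((22,120,80),(35,255,255))):
    print([(s[4],c) for s,c,_ in blobs(q,lo,hi,10) if 150<c[0]<240 and 170<c[1]<235])
cv2.imwrite("pics/t9.png",cv2.resize(q[130:270,130:400],None,fx=2.9,fy=2.9))
E
```

```text
[(np.int32(17), array([171.4, 205.8]))]
[(np.int32(68), array([197.9, 205. ]))]
```

View pics/t9.png

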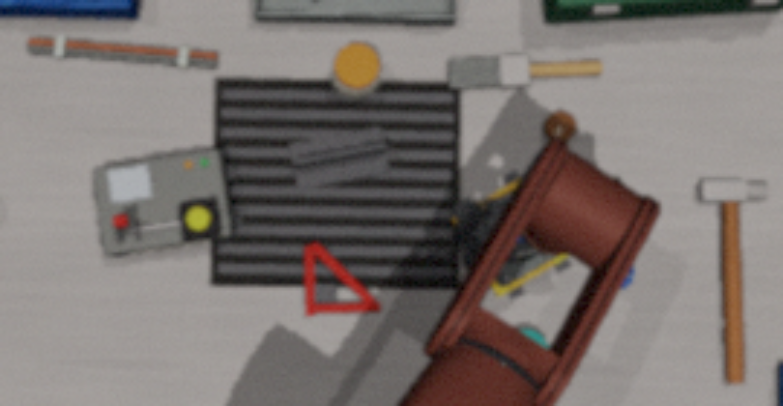

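The knob (171.4,205.8) and button (197.9,205.0) are at their starting pixels, and the other items have not moved. I hand the job in.

```bash
python3 -c "
from h import *
st();print(order.close_job())"
```

```text
t 13.8 p [ 0.5215 -0.2292  0.138 ] jaw 100.61 tilt [ 0.005 -1.    -0.001] F [-0.05 -0.2  -0.38] gap 0.054 q [-0.55  0.16  1.76  0.    1.22 -2.31]
the job is handed in; nothing more can be done
None
```

The job is done and handed in at 13.8 s; handing in gives no verdict. I pressed the test button and the lever dropped. I let the button go, lifted the lever back onto its upper stop and released it. Then I turned the blue cap about 1.22 rad counterclockwise and lifted it straight off.

**Last checks:**
- **Lever and button:** both are back at their starting pixels in the top view, so the lever stays up and the button is out.
- **Outlet:** its top is still at z 0.059 m, unchanged, so it did not lift. In the last side view its outline was partly hidden by the gripper, so I did not re-measure its centring. The earlier side-camera positions were up to 7 mm off from the other cameras in y.
- **Cap:** it is held with a 54 mm finger gap at the 45 N grip setting, upright, and not pressing on the outlet. Its rim is about 43 mm above the mouth, worked out from how far the tool rose and assuming no slip in the fingers.
- **Cap turn:** I measured the 1.22 rad at the gripper. The white line was hidden, so I took the cap as free from the 12 N upward push and near-zero twist torque, and it then came off without lifting the outlet.
- **Other items:** the ones I could see had not visibly moved. The spray can was outside that last picture, and I did not measure the others.

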